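Hang the parts basket in the curing box and lower the lid

TASK

Hang the green basket of printed parts by its handle on the double hook inside the white curing box, so that it hangs freely and level with both parts still in it. Then lower the amber lid gently until it lies fully closed on the box, without letting it slam. Leave the resin bottle, the filament spool and the scraper where they are.

Things in the scene. Friction and masses are not known exactly. Their poses are not given: they have to be found in the camera images.
- station: White open-topped curing box, fixed to the bench, 220 (its x) by 200 (its y) by 160 mm high, walls and floor 5 mm. Origin: centre of its underside; z up; its -x face (black panel) looks towards the robot. Its yaw varies by up to 0.3 rad. The double hook is on the inside of its +x wall, the lid hinges along the top of its -y wall.
- hook: Double hook fixed in the box, same frame as the box: two round orange prongs 8 mm thick at y = -34 and +34 mm, 60 mm clear between. Each leaves the +x wall at height 146, dips to a flat seat (x 48 to 18, top at height 126, underside 118 mm) and ends in an upturned tip towards -x (x = -6, top at height 144 mm). The basket comes in from -x: handle above the tips, rim below the prongs.
- hook_seat (a point): Point midway between the prongs, 33, 0, 130.5 mm in the box frame: where the middle of the basket's handle bar lies when it rests on the seats (bar along the box's y). Axes as the box.
- lid_hinge (a point): Middle of the lid's hinge line, on the top edge of the box at 0, -100, 160 mm in the box frame; the hinge runs along the box's x.
- lid (a joint): Lid angle, rad: 0 closed on the rim (stop), 1.57 upright; starts at 1.6 to 1.8, leaning out over the -y side. Flat amber plate 220 x 200 mm, 8 mm thick, 0.3 kg, grey strip along its free edge. Stiff hinge: it stays at any angle and moves with 1 to 4 N at the free edge, so it can be pushed over and down on its outer face.
- lid_edge (a point): Middle of the lid's free edge, on the outer (upper when closed) face, 200 mm from the hinge line. Frame turns with the lid: z is the normal of the outer face, y points from hinge to free edge.
- basket: Loose green basket, 60 (x) by 110 (y) by 40 mm high, open top, walls 4 mm, 0.15 to 0.27 kg with contents. Origin: centre of underside; z up. Rigid steel arch handle, 9 mm round, from both short ends (y = -51, +51 mm) to a straight bar along y, bar centre 100 mm above the underside. Stands on a thin green mat, yaw within 0.9 rad. Grasp the bar from above, fingers closing along x.
- handle_mid (a point): Middle of the basket's handle bar, 100 mm above its underside; a yellow grip sleeve 34 mm long and 12 mm thick is centred here. Axes as the basket.
- basket_in (a point): Point in the middle of the basket, 15 mm above its underside.
- part_a: Loose grey printed knob in the basket, flange 36 mm across, 26 mm high; origin: centre of its underside. 15 g.
- part_b: Loose grey printed angle bracket in the basket, 32 by 36 by 26 mm; origin: centre of its underside. 15 g.
- bottle: Bystander: black resin bottle with red cap, 68 mm across, 170 mm high, standing; origin: centre of its underside.
- spool: Bystander: small filament spool lying flat, cardboard flanges 100 mm across, 42 mm high; origin: centre of its underside.
- scraper: Bystander: scraper with orange handle, 200 mm long, lying flat on the bench at its far side; origin: at its underside, near the middle.
Mind the look-alikes: they are no part of the job. Leave any pink or purple look-alike of the part_b alone.

How it is judged (in metres and radians):
On the way:
1. the basket hangs by its handle on the double hook, let go, with the lid still open (x of handle_mid in the frame of hook_seat between -0.02 and 0.02 m and z of handle_mid in the frame of hook_seat between -0.006 and 0.008 m and y of handle_mid in the frame of hook_seat between -0.022 and 0.022 m and contact force between basket and hook above 0.5 N and contact force between the fingers and basket below 0.05 N and angle between basket's own z axis and vertical below 0.3 rad and distance between each of part_a, part_b and basket_in below 0.065 m and value of joint lid above 1 rad), for 0.3 s.
At the end, for the whole second after the job is handed in: The basket hangs let go and at rest on both hook seats (handle middle within 20 mm along, 22 mm across, -6 to +8 mm in height of the seat point), within 0.3 rad of upright, both parts in it (within 65 mm of its middle), and the lid is closed to within 0.05 rad (10 mm at its edge) (x of handle_mid in the frame of hook_seat between -0.02 and 0.02 m and z of handle_mid in the frame of hook_seat between -0.006 and 0.008 m and y of handle_mid in the frame of hook_seat between -0.022 and 0.022 m and contact force between basket and hook above 0.5 N and contact force between the fingers and basket below 0.05 N and angle between basket's own z axis and vertical below 0.3 rad and distance between each of part_a, part_b and basket_in below 0.065 m and value of joint lid below 0.05 rad and linear speed of basket below 0.03 m/s); the robot touches nothing.
It fails at once if the lid slams: it reaches the last 0.3 rad before closed and there turns faster than 2 rad/s (0.4 m/s at its edge) (value of joint lid below 0.3 rad and velocity of joint lid below -2 rad/s).
It fails at once if the bottle, spool or scraper is moved by more than 30 mm (distance of any of bottle, spool, scraper from where it was at the start of the episode above 0.03 m).
It also fails if it takes over 64 s, if anything falls off the work surface, if the arm or the gripper's body presses on something with over 40 N, if the wrist force passes 120 N, or if a joint passes its speed limit or range.

ROBOT

A 6-joint arm with a two-finger parallel gripper is mounted at the origin on the work surface. World frame = base frame: x ahead of the robot, y to its left, z up, the work surface at z = 0. Lengths are in mm, angles in degrees, forces in N, time in s.
With the tool pointing down it reaches from about 350 to 850 mm from the base axis. Payload 8.1 kg.
Tool frame: the origin (TCP) lies between the finger pads; the fingertips stand 19 mm ahead of it and the grasp point (between the pads) is the TCP (nose_length is the distance from the TCP to the fingertips, in mm); y points along the fingers, x is the direction in which the jaws open and shut, and the axes are right-handed (so a half turn about y gives the same grasp; the last joint's range is limited). The gripper opens to 85 mm and grips with 20 to 120 N. Pads are 22 mm wide; open, the fingers measure 114 mm over their backs; the gripper's body (76 mm by 85 mm) begins 54 mm behind the grasp point. The pads swing forward as they close: fully open they stand 13 mm farther back than shut.
Start: joints at [67.873, 7.471, 85.268, -0, 87.261, -4.893], TCP at [177.749, 573.071, 220.192] pointing down, gripper open.
Joint ranges: [-169.43, 169.43], [-51.17, 129.36], [1.28, 143.12], [-76.62, 256.62], [0, 156.53], [-152.29, 152.29]. Speed limits (degrees/s): [136.94, 136.94, 159.86, 180, 180, 180].

INTERFACE

Orientations are given as [roll, pitch, yaw] about the fixed x, y, z axes, in that order (R = Rz(yaw) Ry(pitch) Rx(roll)).
In Python, from bench import sense, snapshot, camera_info, hand_in, nose_length gives the robot as it stands.
- The arm moves only by the tool arm_command, never from a script. Its argument "commands" is a list of rows, each a list of 3 entries, a list of its own where there are three numbers: the opening in per cent of the stroke, from 0 (shut) to 100 (fully open), then the shift along the world's x, y, z in units of 30 mm (1.0 is 30 mm), then the turn, a rotation vector about the world's x, y, z in degrees. A call has 1 to 5 rows; each row shifts and turns the pose as measured when the row begins; what a row does not reach is not made up. A row lasts 1/12 s, in which the tool goes at most 41.7 mm and 7.16 degrees, less where a joint would pass 70% of its speed; a pose out of reach is approached as far as the arm can. A call is refused whole if a number of a shift passes 1 or a number of a turn 7.16, either way. A call with a gripper value outside its range is refused whole. The fingers move at their own pace and stop on an object; "force" is the grip in N (left out, the last holds). Time passes only in rows, so rows that do not move let the fingers close. It gives the time, the measured TCP pose, the force and the opening at its end, in the units of the state.
- sense(): the state, without advancing time (a new reading comes with each control period).
- snapshot(name): name is "scene" or "top"; returns the picture (480x640x3 uint8, blue, green, red); there is no depth.
- camera_info(name): a dict with "fx", "fy", "cx", "cy" (pixels), "rvec" (rotation vector, rad) and "tvec" (3), from world to camera coordinates, as OpenCV has them. Camera axes: x right, y down, z forward; pixel columns grow to the right and rows downward; lengths in mm; the calibration is good to about 2 mm. A picture is of the moment at which its call begins. camera_info takes no time and is no camera call.
- hand_in(): hands the job in, once; it reports no verdict.
The state is a dict: "time": time; "joint_pos": joint angles; "qd": joint speeds; "joint_efforts": joint torques, N m; "tool_pos": TCP position; "tcp_rot": TCP orientation; "ft_force": force on the tool from outside, world axes, zero at the start; "wrist_torque": the same for the moment, N m; "finger_gap": finger opening in mm.
Only numpy, scipy, OpenCV 4.12 (cv2) and the standard library are available. Lean on these libraries where they do the work, as an engineer would, in place of code of your own. Each camera call takes 0.05 s, during which the arm holds its last target. There are 200 camera calls.

## Working session

There is one attempt and no reset: what is moved stays moved. The work goes in short steps, Python scripts to look and compute and a tool call to move; the robot and the scene stay as the last step left them, time stands still between calls to the robot, and variables do not carry over. Pictures are saved under pics/ and viewed, about 8 in all and at most 12, crops included, and the job is handed in when it is done.

Besides the shell and the picture viewer there is one more tool, called by a JSON object that holds its "method" and its "body". arm_command: Moves the arm, as the interface text tells. Its arguments: {"type":"object","properties":{"commands":{"type":"array"},"force":{"type":"number"}},"required":["commands"]}

```bash
mkdir -p pics; ls
python3 - <<'E'
from bench import *
import cv2
for n in("scene","top"):
    cv2.imwrite(f"pics/{n}0.png",snapshot(n)); c=camera_info(n); print(n,c)
print(sense(),nose_length)
E
```

```text
pics
scene {'fx': 449.66884355729604, 'fy': 449.66884355729604, 'cx': 323.147022746597, 'cy': 242.87487531608275, 'rvec': array([ 1.41908624,  2.30681308, -0.78147694]), 'tvec': array([ 141.2592933 , -379.89311707, 1431.83218164])}
top {'fx': 511.71689872889266, 'fy': 511.71689872889266, 'cx': 324.3089009359907, 'cy': 241.37434159325537, 'rvec': array([ 2.20930036, -2.17773573,  0.09620765]), 'tvec': array([ 103.59439477,  578.72026277, 1051.52645775])}
{'time': 0.1, 'joint_pos': array([ 6.78708058e+01,  7.51082839e+00,  8.53244041e+01,  1.44526866e-03,
        8.72645018e+01, -4.89287271e+00]), 'qd': array([-0.07221339, -0.09633111, -0.17475732, -0.0223867 , -0.01727942,
       -0.02839333]), 'joint_efforts': array([-4.82066935e-04, -5.70956004e+01, -5.01938975e+01, -3.63950448e-04,
        8.29854253e-03,  1.20973809e-04]), 'tool_pos': array([177.55130669, 572.56143845, 219.23581079]), 'tcp_rot': array([-89.99005511,   0.09924776,  72.76361693]), 'ft_force': array([0.24937922, 0.54256748, 0.06130609]), 'wrist_torque': array([ 0.01477602, -0.03539457,  0.01249366]), 'finger_gap': 85.3067461849654} 19.0
```

View pics/scene0.png

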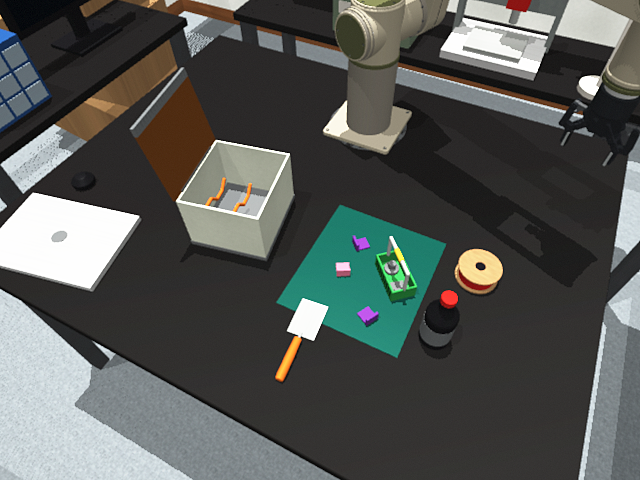

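View pics/top0.png

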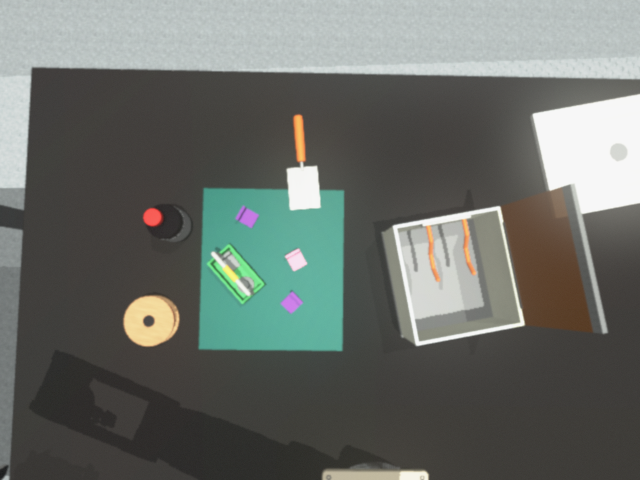

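The top view shows the basket on the mat near (236,273) with its yellow sleeve, the box with rim corners at about (394,226), (500,208), (523,325) and (417,344), and the lid leaning out to the right. The spool is at (150,320) and the bottle at (165,222). The pink and purple brackets at (296,260), (247,217) and (291,303) are look-alikes lying on the mat. The true part_b is the grey one inside the basket.

```bash
cat > h.py <<'E'
import numpy as np, cv2
from bench import *
def cam(n):
    c=camera_info(n); R=cv2.Rodrigues(c["rvec"])[0]
    return np.array([[c["fx"],0,c["cx"]],[0,c["fy"],c["cy"]],[0,0,1]]),R,np.array(c["tvec"]).ravel()
def ray(n,p):
    K,R,t=cam(n); return -R.T@t, R.T@np.linalg.inv(K)@np.array([p[0],p[1],1.])
def onz(n,p,z):
    o,d=ray(n,p); return o+d*(z-o[2])/d[2]
def tri(p,q):  # scene px, top px
    (a,u),(b,v)=ray("scene",p),ray("top",q)
    s,t=np.linalg.lstsq(np.c_[u,-v],b-a,rcond=None)[0]
    return (a+s*u+b+t*v)/2, np.linalg.norm(a+s*u-b-t*v)
def proj(n,P):
    K,R,t=cam(n); q=K@(R@np.asarray(P,float)+t); return q[:2]/q[2]
def hsv(im,lo,hi): return cv2.inRange(cv2.cvtColor(im,cv2.COLOR_BGR2HSV),lo,hi)
E
python3 - <<'E'
from h import *
np.set_printoptions(precision=1,suppress=True)
T=cv2.imread("pics/top0.png");S=cv2.imread("pics/scene0.png")
def cen(m,r):
    k=np.zeros_like(m);k[r[1]:r[3],r[0]:r[2]]=1;ys,xs=np.nonzero(m*k);return np.array([xs.mean(),ys.mean()]),len(xs),np.c_[xs,ys]
yt=cen(hsv(T,(20,120,120),(34,255,255)),(195,230,280,310));ys=cen(hsv(S,(20,120,120),(34,255,255)),(370,225,430,310))
print("yellow",yt[:2],ys[:2],tri(ys[0],yt[0]),onz("top",yt[0],100))
g=cen(hsv(T,(50,150,120),(75,255,255)),(195,230,280,310));r=cv2.minAreaRect(g[2].astype(np.float32));b=cv2.boxPoints(r);print("green",r)
B=np.array([onz("top",p,40) for p in b]);print(B,B.mean(0))
w=cv2.inRange(T,(200,200,200),(255,255,255));c,_=cv2.findContours(w[195:355,370:530],cv2.RETR_EXTERNAL,2)
c=max(c,key=cv2.contourArea)+[370,195];r=cv2.minAreaRect(c.astype(np.float32));b=cv2.boxPoints(r);print("rim",r,b)
B=np.array([onz("top",p,160) for p in b]);print(B,B.mean(0));print([np.linalg.norm(B[i]-B[i-1]) for i in range(4)])
for n,P in(("bottle",(152,217,170)),("spool",(150,320,42)),):print(n,onz("top",P[:2],P[2]))
# white bar ends
wb=cen(cv2.inRange(T,(190,190,190),(255,255,255)),(200,240,270,305))[2];print(cv2.fitLine(wb.astype(np.float32),2,0,.01,.01).ravel(),wb.min(0),wb.max(0))
a=cv2.resize(T[190:360,370:620],None,fx=3,fy=3);b=cv2.resize(T[235:310,195:275],None,fx=6,fy=6);b=cv2.copyMakeBorder(b,0,510-b.shape[0],0,0,0)
cv2.imwrite("pics/c1.png",a);cv2.imwrite("pics/c2.png",b)
E
```

```text
yellow (array([230.3, 272.9]), 62) (array([398.5, 254.2]), 76) (array([508.5, 291.2, 103.7]), np.float64(2.377722645818548)) [508.  292.9 100. ]
green ((0.0, 0.0), (0.0, 0.0), 0.0)
[[1073.5  800.2   40. ]
 [1073.5  800.2   40. ]
 [1073.5  800.2   40. ]
 [1073.5  800.2   40. ]] [1073.5  800.2   40. ]
rim ((458.0806579589844, 275.0545959472656), (122.71819305419922, 110.45325469970703), 79.07720184326172) [[392.2 225.3]
 [500.7 204.3]
 [523.9 324.8]
 [415.5 345.8]]
[[ 598.5   -9.4  160. ]
 [ 640.3 -209.1  160. ]
 [ 421.3 -249.   160. ]
 [ 381.6  -52.2  160. ]] [ 510.4 -129.9  160. ]
[np.float64(221.1597632161778), np.float64(203.9909467049907), np.float64(222.67455144804248), np.float64(200.76382093481317)]
bottle [605.7 424.1 170. ]
spool [411.5 461.3  42. ]
[  0.6   0.8 232.1 271. ] [211 252] [252 295]<stdin>:5: RuntimeWarning: Mean of empty slice.
  ret = ret.dtype.type(ret / rcount)
```

View pics/c1.png

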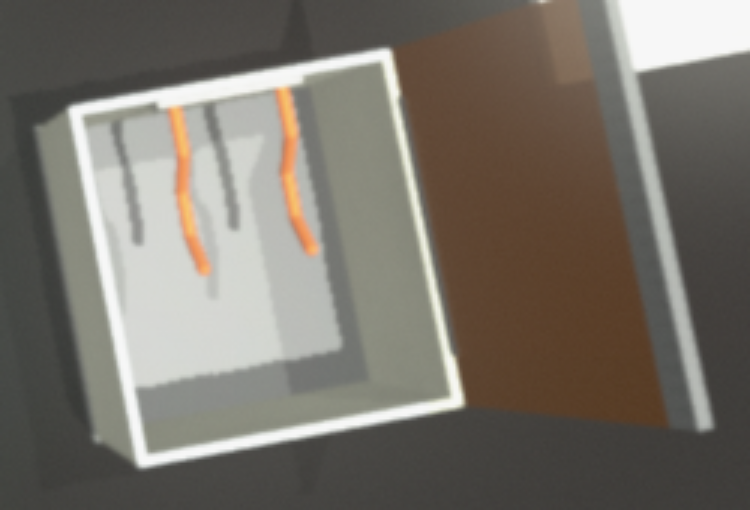

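View pics/c2.png

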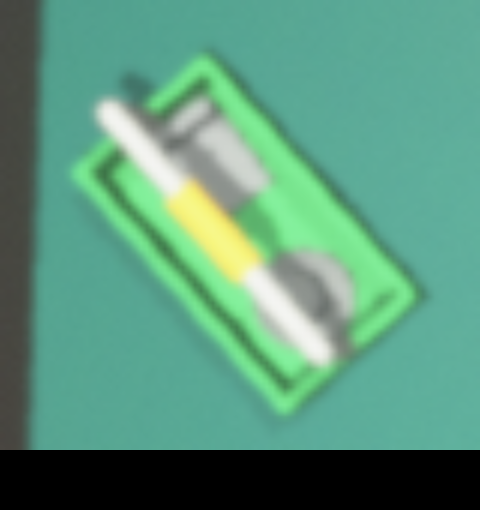

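The box crop shows the prong tips at (203,270) and (312,250) in the crop, the rim corners and the lid leaning out to the right. The basket crop shows bar ends at (105,108) and (325,355) in the crop, with a grey bracket and a grey knob inside. Next I compute the targets.

Run:
```python
from h import *
np.set_printoptions(precision=1,suppress=True)
A,B=[onz("top",np.array(p)/6+[195,235]-.4,100) for p in((107,110),(323,353))]
print("bar",A,B,(A+B)/2,np.linalg.norm(A-B),"y-axis yaw",np.degrees(np.arctan2(*(A-B)[1::-1])))
g=np.array([onz("top",np.array(p)/6+[195,235]-.4,40) for p in((207,55),(75,173),(287,412),(425,293))]);print("basket rim centre",g.mean(0),g)
rim=np.array([onz("top",np.array(p)/3+[370,190]-.4,160) for p in((70,105),(390,48),(465,405),(138,467))])
obj=np.array([[110,100],[110,-100],[-110,-100],[-110,100.]])
c=rim[:,:2].mean(0);H=obj.T@(rim[:,:2]-c);yaw=np.arctan2(H[0,1]-H[1,0],H[0,0]+H[1,1]);print("box",c,np.degrees(yaw))
R=np.array([[np.cos(yaw),-np.sin(yaw)],[np.sin(yaw),np.cos(yaw)]]);print("resid",rim[:,:2]-(obj@R.T+c))
for p,l in(((203,268),(-6,34)),((311,250),(-6,-34))):
    w=onz("top",np.array(p)/3+[370,190]-.4,142)[:2];print("tip in box",R.T@(w-c),l)
for n,l in(("pre",(-55,0)),("seat",(33,0)),("hinge",(0,-100)),("lidpre",(0,-190))):print(n,R@l+c)
```

```text
bar [545.9 328.3 100. ] [469.3 257.3 100. ] [507.6 292.8 100. ] 104.48691607754887 y-axis yaw 42.803859568612715
basket rim centre [507.6 291.3  40. ] [[567.9 306.9  40. ]
 [527.1 350.6  40. ]
 [447.3 276.7  40. ]
 [488.  231.   40. ]]
box [ 510.5 -130.1] 11.099344091097667
resid [[ 0.6  0.1]
 [ 0.3  0. ]
 [-0.1 -0.9]
 [-0.8  0.7]]
tip in box [-1.8 35. ] (-6, 34)
tip in box [ -2.9 -33.1] (-6, -34)
pre [ 456.5 -140.7]
seat [ 542.9 -123.8]
hinge [ 529.7 -228.2]
lidpre [ 547.1 -316.6]
```

{"method": "arm_command", "body": {"commands": [[70, [1, -0.8, 0], [0, 0, -7.1]], [70, [1, -0.8, 0], [0, 0, -7.1]], [70, [1, -0.8, 0], [0, 0, -7.1]], [70, [1, -0.8, 0], [0, 0, -7.1]], [70, [1, -0.8, 0], [0, 0, -7.1]]]}}

```text
time: 0.52
tool_pos: [323.8, 451.3, 215.9]
tcp_rot: [-89.8, 0.3, 37.2]
ft_force: [1.8, 0.9, -0.0]
finger_gap: 59.5
```

{"method": "arm_command", "body": {"commands": [[70, [1, -0.87, 0], [0, 0, -7.1]], [70, [1, -0.87, 0], [0, 0, -7.1]], [70, [1, -0.87, 0], [0, 0, -7.1]], [70, [1, -0.87, 0], [0, 0, -7.1]], [70, [1, -0.87, 0], [0, 0, -7.1]]]}}

```text
time: 0.93
tool_pos: [478.2, 312.8, 213.8]
tcp_rot: [-89.9, 0.5, 1.3]
ft_force: [-0.1, 1.4, 0.5]
finger_gap: 59.6
```

{"method": "arm_command", "body": {"commands": [[70, [0.8, -0.6, 0], [0, 0, -7.1]], [70, [0.2, -0.2, 0], [0, 0, -7.1]], [70, [0, 0, 0], [0, 0, -7.1]], [70, [0, 0, 0], [0, 0, -7.1]], [70, [0, 0, 0], [0, 0, -7.1]]]}}

```text
time: 1.35
tool_pos: [515.4, 277.2, 210.4]
tcp_rot: [-90.2, 0.6, -34.6]
ft_force: [0.5, -1.3, -0.5]
finger_gap: 59.6
```

{"method": "arm_command", "body": {"commands": [[70, [-0.15, 0.3, 0], [0, 0, -6.3]], [70, [-0.12, 0.2, 0], [0, 0, -6.3]], [70, [0, 0, -0.5], [0, 0, 0]], [70, [0, 0, -0.6], [0, 0, 0]], [70, [0, 0, 0], [0, 0, 0]]]}}

```text
time: 1.77
tool_pos: [507.0, 291.3, 174.8]
tcp_rot: [-90.3, 0.6, -48.5]
ft_force: [-0.8, -0.0, -1.4]
finger_gap: 60.0
```

{"method": "arm_command", "body": {"commands": [[70, [0, 0, -0.8], [0, 0, 1.2]], [70, [0, 0, -0.8], [0, 0, 0]], [70, [0, 0, -0.6], [0, 0, 0]], [70, [0, 0, -0.2], [0, 0, 0]], [70, [0, 0, 0], [0, 0, 0]]]}}

```text
time: 2.18
tool_pos: [506.8, 291.1, 102.3]
tcp_rot: [-90.3, 0.6, -47.2]
ft_force: [0.1, -0.3, 0.2]
finger_gap: 59.9
```

Run:
```python
from h import *
S=snapshot("scene");T=snapshot("top");print(sense()["tool_pos"])
a=cv2.resize(S[180:310,340:470],(400,400));b=cv2.resize(T[220:320,180:280],(400,400))
cv2.imwrite("pics/g1.png",np.hstack([a,b]))
```

```text
[507.73363743 291.54488982 104.06142348]
```

View pics/g1.png

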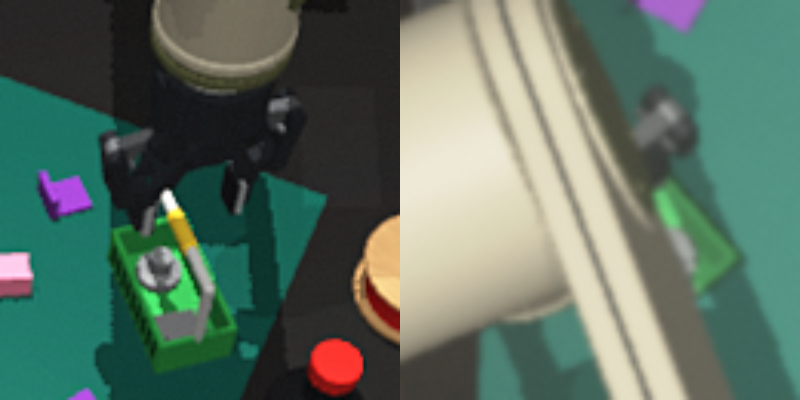

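The fingers straddle the bar, with the yellow sleeve between them. I'm closing now.

{"method": "arm_command", "body": {"commands": [[40, [0, 0, 0], [0, 0, 0]], [0, [0, 0, 0], [0, 0, 0]], [0, [0, 0, 0], [0, 0, 0]], [0, [0, 0, 0], [0, 0, 0]], [0, [0, 0, 0], [0, 0, 0]]], "force": 60}}

```text
time: 2.7
tool_pos: [511.3, 293.2, 110.7]
tcp_rot: [-89.7, 0.4, -47.2]
ft_force: [-0.8, 0.6, 0.0]
finger_gap: 0.8
```

{"method": "arm_command", "body": {"commands": [[0, [0, 0, 0], [0, 0, 0]], [0, [0, 0, 0.3], [0, 0, 0]], [0, [0, 0, 0.5], [0, 0, 0]], [0, [0, 0, 0.7], [0, 0, 0]], [0, [0, 0, 0.7], [0, 0, 0]]]}}

```text
time: 3.12
tool_pos: [507.8, 291.6, 175.1]
tcp_rot: [-90.2, 0.6, -47.2]
ft_force: [0.2, 0.3, 0.1]
finger_gap: -0.1
```

Run:
```python
from h import *
S=snapshot("scene");T=snapshot("top");print(sense()["tool_pos"],sense()["finger_gap"])
a=cv2.resize(S[180:310,340:470],(400,400));b=cv2.resize(T[220:320,180:280],(400,400))
cv2.imwrite("pics/g2.png",np.hstack([a,b]))
```

```text
[510.65189412 292.84043557 179.49812758] -0.20792199215032617
```

View pics/g2.png

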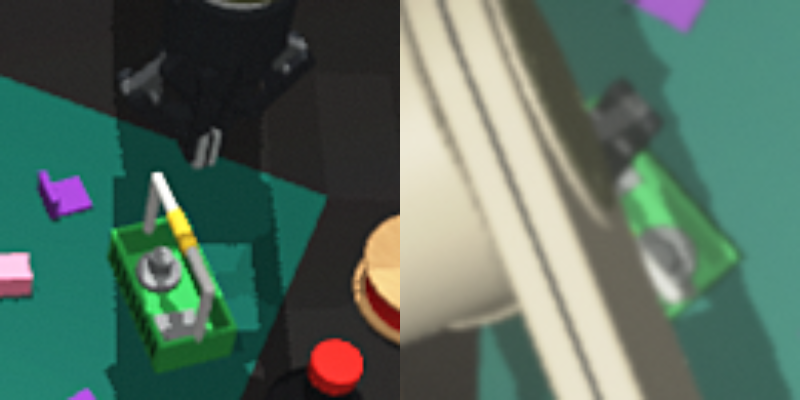

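Run:
```python
from h import *
t=sense();p=t["tool_pos"];print(t["time"],p,t["tcp_rot"],t["joint_pos"])
for d in(0,-19):
    q=proj("scene",p+[0,0,d]);print(d,q,(q-[340,180])/.325)
q=proj("scene",[507.6,292.5,100]);print("bar",(q-[340,180])/.325)
S=snapshot("scene");m=hsv(S,(20,120,120),(34,255,255))[225:310,370:430];ys,xs=np.nonzero(m);print("yellow",xs.mean()+370,ys.mean()+225)
```

```text
3.2167 [510.65189412 292.84043557 179.49812758] [-89.76735947   0.41708339 -47.18917849] [24.54230013  6.83668986 90.22752394  0.47266571 82.84585095 71.67382769]
0 [403.86122552 233.96298092] [196.49607851 166.0399413 ]
-19 [402.68272264 239.51926266] [192.86991581 183.13619279]
bar [183.15693032 230.8519232 ]
yellow 398.57894736842104 254.1315789473684
```

Run:
```python
from h import *
np.set_printoptions(precision=2,suppress=True)
for i in range(3):
    t=sense();print(t["time"],t["tool_pos"],t["tcp_rot"],t["qd"],t["joint_pos"]);S=snapshot("scene")
p=sense()["tool_pos"]
im=cv2.resize(S[170:290,350:470],(600,600),interpolation=cv2.INTER_CUBIC)
for d in(0,-19,54):
    q=(proj("scene",p+[0,0,d])-[350,170])*5;cv2.drawMarker(im,tuple(int(v) for v in q),(0,0,255),0,15,1)
cv2.imwrite("pics/g3.png",im)
```

```text
3.2667 [509.9  292.5  177.37] [-89.89   0.46 -47.19] [-0.03  1.64  2.66 -0.01 -1.14 -0.  ] [24.54  6.92 90.37  0.47 82.75 71.67]
3.3167 [508.99 292.06 175.53] [-90.04   0.51 -47.19] [-0.02  1.26  1.93 -0.01 -0.38  0.08] [24.54  6.99 90.49  0.47 82.72 71.67]
3.3667 [508.32 291.72 174.26] [-90.15   0.54 -47.2 ] [ 0.03  0.88  1.17  0.02 -0.13  0.11] [24.54  7.04 90.56  0.47 82.71 71.67]
```

View pics/g3.png

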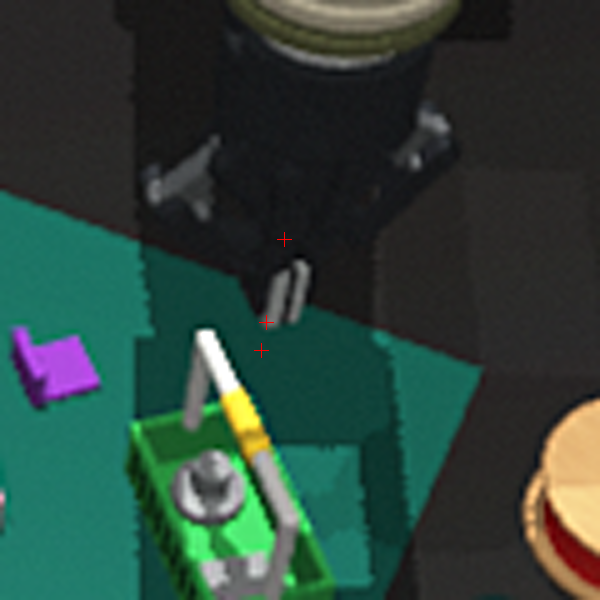

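Run:
```python
from h import *
np.set_printoptions(precision=1,suppress=True)
print("base",proj("scene",[0,0,0]),proj("top",[0,0,0]))
R=lambda a:cv2.Rodrigues(np.array([0,0,np.radians(a)]))[0]
p=np.array([177.6,572.6,219.2])
print("tips0 closed ctr",proj("scene",p-[0,0,19]),[proj("scene",p+R(72.8)@[s*42.5,0,-6]) for s in(1,-1)])
S=cv2.imread("pics/scene0.png");im=cv2.resize(S[60:180,540:640],(500,600),interpolation=cv2.INTER_CUBIC)
a=cv2.imread("pics/scene0.png")[80:180,320:420];a=cv2.resize(a,(300,300));a=cv2.copyMakeBorder(a,0,300,0,0,0)
for s in(1,-1):
    q=(proj("scene",p+R(72.8)@[s*42.5,0,-6])-[540,60])*5;cv2.drawMarker(im,tuple(int(v) for v in q),(0,0,255),0,15,1)
q=(proj("scene",[0,0,0])-[320,80])*3;cv2.drawMarker(a,tuple(int(v) for v in q),(0,0,255),0,15,1)
cv2.imwrite("pics/g4.png",np.hstack([im,a]))
```

```text
base [367.5 123.6] [374.7 523. ]
tips0 closed ctr [574.6 167.9] [array([595.6, 172.9]), array([559.2, 154.8])]
```

View pics/g4.png

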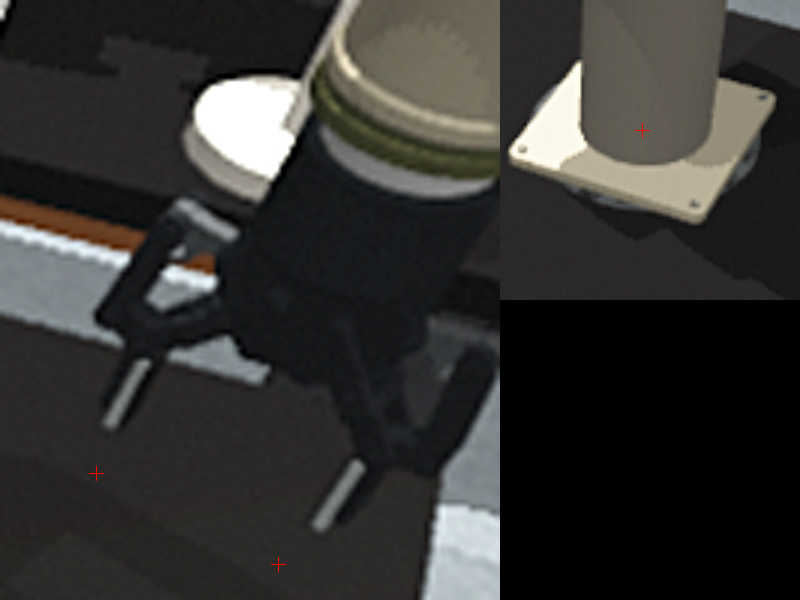

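Run:
```python
from h import *
from scipy.optimize import least_squares
np.set_printoptions(precision=1,suppress=True)
R=lambda a:cv2.Rodrigues(np.array([0,0,np.radians(a)]))[0]
C=[(np.array([177.6,572.6,213.2]),72.8,np.array([583.2,155.8])),(np.array([508.,291.7,155]),-47.2,np.array([406,234.4]))]
for k in("world","tool","radial"):
    f=lambda d:np.concatenate([proj("scene",p+{"world":d,"tool":R(a)@d,"radial":R(np.degrees(np.arctan2(p[1],p[0])))@d}[k])-q for p,a,q in C])
    s=least_squares(f,[0,0,0]);print(k,s.x,s.fun)
print(sense()["time"],sense()["tool_pos"])
```

```text
world [-1.7  4.  21.6] [ 0.3  0.6 -0.3 -0.6]
tool [-0.6  4.4 23.1] [-0.8 -1.1 -1.2  0.4]
radial [ 1.9  4.7 21.4] [-0. -0. -0.  0.]
3.4167 [507.9 291.5 173.4]
```

The true pads sit about 21 mm above the reported height and about 4 mm to +y, so the fingers closed above the bar. The basket has not moved. I'm reopening and going lower.

{"method": "arm_command", "body": {"commands": [[70, [0, 0, 0], [0, 0, 0]], [70, [0, 0, 0], [0, 0, 0]], [70, [0, 0, 0], [0, 0, 0]], [70, [0, 0, -0.8], [0, 0, 0]], [70, [0, 0, -0.8], [0, 0, 0]]]}}

```text
time: 3.83
tool_pos: [509.2, 292.2, 126.3]
tcp_rot: [-90.0, 0.5, -47.2]
ft_force: [-0.1, 0.1, -0.6]
finger_gap: 59.6
```

{"method": "arm_command", "body": {"commands": [[70, [0, -0.05, -0.8], [0, 0, 0]], [70, [0, -0.05, -0.6], [0, 0, 0]], [70, [0, 0, -0.2], [0, 0, 0]], [70, [0, 0, 0], [0, 0, 0]], [70, [0, 0, 0], [0, 0, 0]]]}}

```text
time: 4.25
tool_pos: [504.7, 287.2, 69.3]
tcp_rot: [-90.6, 0.7, -47.2]
ft_force: [-0.6, -0.3, 1.0]
finger_gap: 60.0
```

{"method": "arm_command", "body": {"commands": [[70, [0.05, 0.05, 0.35], [0, 0, 0]], [40, [0, 0, 0], [0, 0, 0]], [0, [0, 0, 0], [0, 0, 0]], [0, [0, 0, 0], [0, 0, 0]], [0, [0, 0, 0], [0, 0, 0]]], "force": 60}}

```text
time: 4.67
tool_pos: [509.7, 290.6, 86.9]
tcp_rot: [-90.2, 0.6, -47.2]
ft_force: [-0.0, -0.4, -0.6]
finger_gap: 11.9
```

{"method": "arm_command", "body": {"commands": [[0, [0, 0, 0], [0, 0, 0]], [0, [0, 0, 0], [0, 0, 0]]]}}

```text
time: 4.83
tool_pos: [510.1, 290.9, 87.8]
tcp_rot: [-90.1, 0.5, -47.2]
ft_force: [0.3, -0.2, -1.8]
finger_gap: 9.0
```

{"method": "arm_command", "body": {"commands": [[0, [0, 0, 0], [0, 0, 0]], [0, [0, 0, 0], [0, 0, 0]]]}}

```text
time: 5.0
tool_pos: [509.8, 290.7, 87.4]
tcp_rot: [-90.1, 0.5, -47.2]
ft_force: [0.3, 0.8, -1.3]
finger_gap: 9.2
```

Run:
```python
from h import *
S=snapshot("scene");s=sense();print(s["tool_pos"],s["finger_gap"],s["ft_force"])
cv2.imwrite("pics/g5.png",cv2.resize(S[190:310,350:470],(600,600),interpolation=cv2.INTER_CUBIC))
```

```text
[509.75549212 290.70021881  87.33733021] 9.429125625385822 [-0.21740777  0.55178919 -2.32952854]
```

View pics/g5.png

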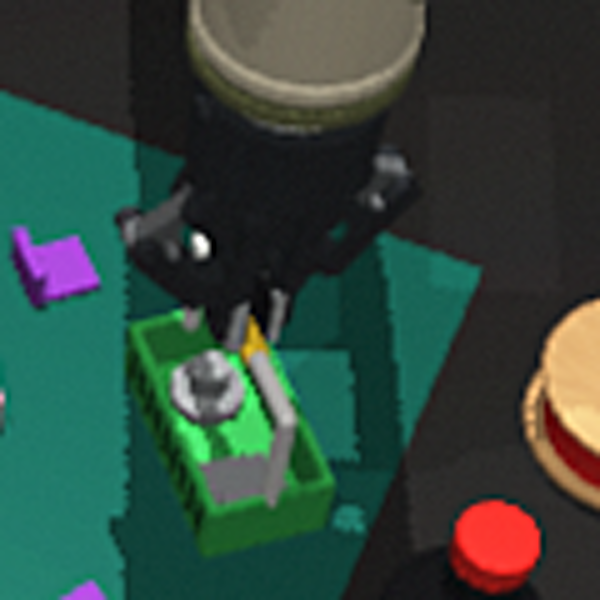

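The pads hold the sleeve. I'm lifting and carrying the basket.

{"method": "arm_command", "body": {"commands": [[0, [0, 0, 0.3], [0, 0, 0]], [0, [0, 0, 0.5], [0, 0, 0]], [0, [0, 0, 0.7], [0, 0, 0]], [0, [0, 0, 0.7], [0, 0, 0]], [0, [0, 0, 0.7], [0, 0, 0]]]}}

```text
time: 5.47
tool_pos: [504.1, 288.0, 171.0]
tcp_rot: [-91.0, 0.8, -47.2]
ft_force: [-0.2, -0.2, -1.8]
finger_gap: 9.1
```

{"method": "arm_command", "body": {"commands": [[0, [0, 0, 0.8], [0, 0, 0]], [0, [0, 0, 0.8], [0, 0, 0]], [0, [0, 0, 0.8], [0, 0, 0]], [0, [0, 0, 0.8], [0, 0, 0]], [0, [0, 0, 0.4], [0, 0, 0]]]}}

```text
time: 5.88
tool_pos: [503.1, 287.5, 288.6]
tcp_rot: [-90.9, 0.8, -47.2]
ft_force: [0.6, 0.3, -1.1]
finger_gap: 9.2
```

Run:
```python
from h import *
S=snapshot("scene");s=sense();print(s["tool_pos"],s["tcp_rot"],s["finger_gap"],s["ft_force"])
m=hsv(S,(50,150,90),(72,255,255));ys,xs=np.nonzero(m);print(len(xs),xs.mean(),ys.mean(),xs.min(),xs.max(),ys.min(),ys.max())
print("expected basket centre (z=40,rim) ",proj("scene",s["tool_pos"]+[0,0,14-80]))
```

```text
[503.84869833 287.89137013 290.60251126] [-90.70266545   0.73411479 -47.19320744] 9.275987565224359 [0.35608745 0.570363   0.55378594]
1010 406.8950495049505 220.73267326732673 383 432 189 246
expected basket centre (z=40,rim)  [405.69934305 216.84943483]
```

{"method": "arm_command", "body": {"commands": [[0, [0, -0.4, 0], [0, 0, 2]], [0, [-0.1, -0.7, 0], [0, 0, 4]], [0, [-0.1, -0.9, 0], [0, 0, 5]], [0, [-0.1, -0.9, 0], [0, 0, 5]], [0, [-0.1, -0.9, 0], [0, 0, 5]]]}}

```text
time: 6.35
tool_pos: [490.4, 175.3, 288.2]
tcp_rot: [-90.6, 0.9, -25.1]
ft_force: [1.1, -0.7, -1.8]
finger_gap: 8.8
```

{"method": "arm_command", "body": {"commands": [[0, [-0.1, -0.9, 0], [0, 0, 5]], [0, [-0.1, -0.9, 0], [0, 0, 5]], [0, [-0.1, -0.9, 0], [0, 0, 5]], [0, [-0.1, -0.9, 0], [0, 0, 5]], [0, [-0.1, -0.9, 0], [0, 0, 5]]]}}

```text
time: 6.77
tool_pos: [471.3, 34.2, 281.3]
tcp_rot: [-90.7, 1.3, 1.3]
ft_force: [0.4, -0.3, -1.6]
finger_gap: 9.5
```

{"method": "arm_command", "body": {"commands": [[0, [-0.1, -0.9, 0.1], [0.3, -0.5, 3]], [0, [-0.1, -0.9, 0.1], [0.3, -0.5, 3]], [0, [-0.1, -0.9, 0.1], [0, 0, 2]], [0, [-0.1, -0.9, 0], [0, 0, 1]], [0, [0, -0.7, 0], [0, 0, 0]]]}}

```text
time: 7.18
tool_pos: [454.5, -101.2, 284.0]
tcp_rot: [-90.1, 0.7, 11.2]
ft_force: [0.5, 0.1, -2.1]
finger_gap: 9.1
```

{"method": "arm_command", "body": {"commands": [[0, [0, -0.4, 0], [0, 0, 0]], [0, [0, -0.2, 0], [0, 0, 0]], [0, [0, 0, 0], [0, 0, 0]], [0, [0, 0, 0], [0, 0, 0]], [0, [0, 0, 0], [0, 0, 0]]]}}

```text
time: 7.6
tool_pos: [452.0, -123.1, 279.1]
tcp_rot: [-89.9, 1.0, 10.8]
ft_force: [0.5, -0.6, -2.1]
finger_gap: 8.8
```

{"method": "arm_command", "body": {"commands": [[0, [0.1, -0.4, 0], [0, -0.5, 0]], [0, [0.1, -0.25, 0], [0, 0, 0]], [0, [0, 0, 0], [0, 0, 0]], [0, [0, 0, 0], [0, 0, 0]]]}}

```text
time: 7.93
tool_pos: [459.1, -141.4, 278.7]
tcp_rot: [-90.0, 0.5, 11.1]
ft_force: [-0.6, -0.4, -1.7]
finger_gap: 8.9
```

```bash
cat > look.py <<'E'
from h import *
import sys
np.set_printoptions(precision=1,suppress=True)
S=snapshot("scene");T=snapshot("top");s=sense();print(s["time"],s["tool_pos"],s["tcp_rot"],s["finger_gap"],s["ft_force"])
p=s["tool_pos"];bz=float(sys.argv[2])  # assumed bar height above tool_pos
m=hsv(S,(20,130,90),(34,255,255));m[:,:150]=0;m[290:]=0;m[:,440:]=0;ys,xs=np.nonzero(m)
a=np.radians(11.1);R=np.array([[np.cos(a),-np.sin(a)],[np.sin(a),np.cos(a)]])
if len(xs):
    q=np.median(np.c_[xs,ys],0);o,d=ray("scene",q);print("sleeve px",len(xs),q,"expected",proj("scene",p+[0,0,bz]))
    w=onz("scene",q,p[2]+bz);print("sleeve at assumed z",w,"in box",R.T@(w[:2]-[510.5,-130.1]))
m=hsv(S,(50,140,60),(72,255,255));m[:,330:]=0;ys,xs=np.nonzero(m);
if len(xs):print("green",len(xs),xs.min(),xs.max(),ys.min(),ys.max())
print("tool in box",R.T@(p[:2]-[510.5,-130.1]))
a=cv2.resize(S[60:260,120:320],(400,400),interpolation=cv2.INTER_CUBIC);b=cv2.resize(T[180:380,360:560],(400,400),interpolation=cv2.INTER_CUBIC)
cv2.imwrite(f"pics/{sys.argv[1]}.png",np.hstack([a,b]))
E
python3 look.py k1 14
```

```text
8.0333 [ 459.  -141.2  278.7] [-90.    0.5  11.1] 9.493848632770872 [-0.8 -0.7 -1.6]
sleeve px 58 [226.  183.5] expected [234.1 117. ]
sleeve at assumed z [637.3 -40.5 292.7] in box [141.6  63.5]
green 1181 212 266 126 163
tool in box [-52.7  -1. ]
```

View pics/k1.png

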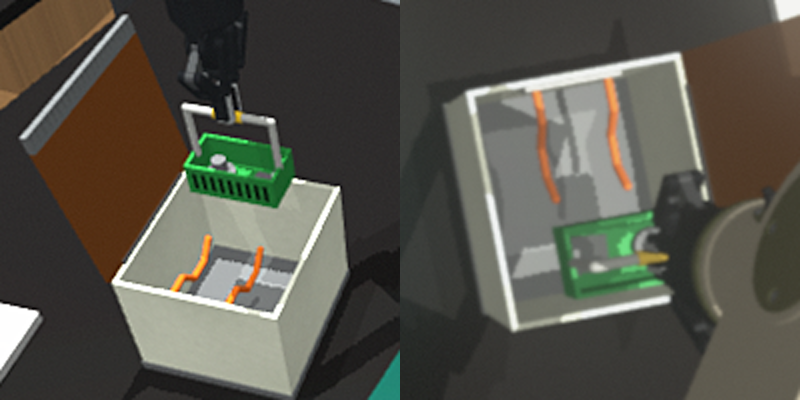

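The picture shows the basket held level above the front part of the box. Its bar ends are at crop (185,107) and (272,121), both parts are inside, and the bar is 14 mm above the reported TCP. I'm descending.

{"method": "arm_command", "body": {"commands": [[0, [0, 0, -0.4], [0, 0, 0]], [0, [0, 0, -0.7], [0, 0, 0]], [0, [0, 0, -0.7], [0, 0, 0]], [0, [0, 0, -0.7], [0, 0, 0]], [0, [0, 0, -0.4], [0, 0, 0]]]}}

```text
time: 8.45
tool_pos: [460.9, -140.8, 190.2]
tcp_rot: [-90.2, 0.1, 11.2]
ft_force: [-0.4, -0.1, -2.0]
finger_gap: 8.4
```

{"method": "arm_command", "body": {"commands": [[0, [-0.05, 0, -0.4], [0, 0, 0]], [0, [0, 0, -0.5], [0, 0, 0]], [0, [0, 0, -0.3], [0, 0, 0]], [0, [0, 0, 0], [0, 0, 0]], [0, [0, 0, 0], [0, 0, 0]]]}}

```text
time: 8.87
tool_pos: [455.2, -137.9, 144.5]
tcp_rot: [-89.9, 0.5, 11.2]
ft_force: [-0.4, -0.1, -1.1]
finger_gap: 8.8
```

{"method": "arm_command", "body": {"commands": [[0, [0.2, -0.05, 0.15], [0, 0, 0]], [0, [0.4, 0.05, 0], [0, 0, 0]], [0, [0.6, 0.1, 0], [0, 0, 0]], [0, [0.6, 0.1, 0], [0, 0, 0]]]}}

```text
time: 9.2
tool_pos: [511.2, -133.0, 153.1]
tcp_rot: [-90.1, 0.4, 11.1]
ft_force: [0.9, -0.7, -1.8]
finger_gap: 9.0
```

{"method": "arm_command", "body": {"commands": [[0, [0.45, 0.13, -0.1], [0, 0, 0]], [0, [0.4, 0.13, -0.05], [0, 0, 0]], [0, [0.2, 0.05, 0], [0, 0, 0]], [0, [0, 0, 0], [0, 0, 0]], [0, [0, 0, 0], [0, 0, 0]]]}}

```text
time: 9.62
tool_pos: [552.7, -124.3, 156.0]
tcp_rot: [-90.4, -0.2, 11.2]
ft_force: [-0.3, -0.0, -2.1]
finger_gap: 8.9
```

```bash
python3 look.py k2 14
```

```text
9.7167 [ 552.2 -124.5  155.8] [-90.4  -0.2  11.2] 8.81240324144728 [-0.3  0.2 -2.3]
sleeve px 36 [231. 189.] expected [226.7 185.8]
sleeve at assumed z [ 556.2 -109.7  169.8] in box [48.8 11.2]
green 409 210 257 191 215
tool in box [42.  -2.5]
```

{"method": "arm_command", "body": {"commands": [[0, [-0.25, 0, -0.2], [0, 0, 0]], [0, [0, 0, -0.3], [0, 0, 0]], [0, [0, 0, -0.2], [0, 0, 0]], [0, [0, 0, 0], [0, 0, 0]]]}}

```text
time: 10.05
tool_pos: [543.4, -125.5, 134.7]
tcp_rot: [-90.4, -0.3, 11.1]
ft_force: [-0.6, 0.3, -2.1]
finger_gap: 9.0
```

{"method": "arm_command", "body": {"commands": [[0, [0, 0.05, -0.25], [0, 0, 0]], [0, [0, 0.03, -0.2], [0, 0, 0]], [0, [0, 0, -0.1], [0, 0, 0]], [0, [0, 0, 0], [0, 0, 0]]]}}

```text
time: 10.38
tool_pos: [543.5, -123.3, 116.8]
tcp_rot: [-90.5, -0.3, 11.0]
ft_force: [-0.2, -0.8, 2.8]
finger_gap: 9.0
```

```bash
python3 look.py k3 14
```

```text
10.4833 [ 543.5 -123.2  117.1] [-90.5  -0.3  11. ] 9.286051780279681 [ 0.5 -0.2 -1.2]
sleeve px 19 [236. 196.] expected [232.1 195. ]
sleeve at assumed z [ 542.1 -113.1  131.1] in box [34.3 10.6]
green 257 219 259 199 215
tool in box [33.7  0.4]
```

View pics/k3.png

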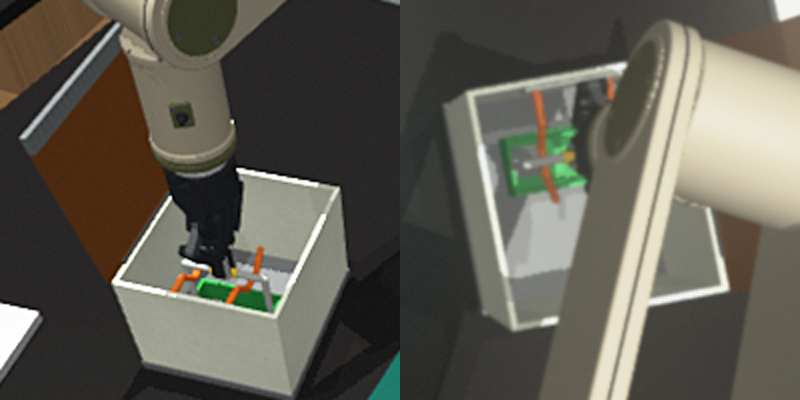

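The bar lies across the prongs between the tips and the wall. I'm lowering slightly until it carries load, then releasing.

{"method": "arm_command", "body": {"commands": [[0, [0, 0, -0.08], [0, 0, 0]], [0, [0, 0, -0.05], [0, 0, 0]]]}}

```text
time: 10.65
tool_pos: [544.1, -123.4, 116.5]
tcp_rot: [-90.5, -0.4, 11.1]
ft_force: [-8.4, 2.4, 12.5]
finger_gap: 8.9
```

{"method": "arm_command", "body": {"commands": [[0, [0, 0, 0.03], [0, 0, 0]], [20, [0, 0, 0], [0, 0, 0]], [35, [0, 0, 0], [0, 0, 0]], [45, [0, 0, 0], [0, 0, 0]], [45, [0, 0, 0], [0, 0, 0]]]}}

```text
time: 11.07
tool_pos: [545.3, -123.6, 118.9]
tcp_rot: [-90.6, -0.5, 11.1]
ft_force: [-0.5, -1.0, -0.1]
finger_gap: 38.3
```

{"method": "arm_command", "body": {"commands": [[45, [0, 0, 0], [0, 0, 0]], [45, [0, 0, 0], [0, 0, 0]]]}}

```text
time: 11.23
tool_pos: [545.4, -123.6, 118.7]
tcp_rot: [-90.6, -0.5, 11.1]
ft_force: [0.0, -0.7, -0.6]
finger_gap: 38.5
```

{"method": "arm_command", "body": {"commands": [[45, [0, 0, 0.2], [0, 0, 0]], [45, [0, 0, 0.4], [0, 0, 0]], [45, [0, 0, 0.6], [0, 0, 0]], [45, [0, 0, 0.9], [0, 0, 0]], [45, [0, 0, 0.9], [0, 0, 0]]]}}

```text
time: 11.65
tool_pos: [540.1, -121.9, 206.4]
tcp_rot: [-90.2, 0.2, 11.1]
ft_force: [0.7, -0.1, 0.3]
finger_gap: 38.4
```

{"method": "arm_command", "body": {"commands": [[0, [0, 0, 1], [0, 0, 0]], [0, [0, 0, 1], [0, 0, 0]], [0, [0, 0, 1], [0, 0, 0]], [0, [0, 0, 1], [0, 0, 0]], [0, [0, 0, 1], [0, 0, 0]]]}}

```text
time: 12.07
tool_pos: [537.8, -121.1, 368.2]
tcp_rot: [-90.2, 0.1, 11.1]
ft_force: [1.2, 1.0, 0.2]
finger_gap: -0.1
```

```bash
cat > look2.py <<'E'
from h import *
import sys
np.set_printoptions(precision=1,suppress=True)
S=snapshot("scene");T=snapshot("top");s=sense();print(s["time"],s["tool_pos"],s["tcp_rot"],s["ft_force"])
a=np.radians(11.1);R=np.array([[np.cos(a),-np.sin(a)],[np.sin(a),np.cos(a)]])
for n,I,r in(("scene",S,(150,150,300,280)),("top",T,(380,190,530,350))):
    m=hsv(I,(22,130,90),(34,255,255));k=np.zeros_like(m);k[r[1]:r[3],r[0]:r[2]]=1;ys,xs=np.nonzero(m*k)
    if len(xs):
        q=np.array([xs.mean(),ys.mean()]);w=onz(n,q,130.5);print(n,"sleeve",len(xs),q,"box",R.T@(w[:2]-[510.5,-130.1]),"seat px",proj(n,[542.9,-123.8,130.5]))
a=cv2.resize(S[60:260,120:320],(400,400),interpolation=cv2.INTER_CUBIC);b=cv2.resize(T[170:370,370:570],(400,400),interpolation=cv2.INTER_CUBIC)
cv2.imwrite(f"pics/{sys.argv[1]}.png",np.hstack([a,b]))
# lid grey edge strip line in scene (top end corners)
E
python3 look2.py r1
```

```text
12.1667 [ 539.9 -121.8  374.1] [-90.5  -0.4  11.1] [ 0.4  0.2 -0. ]
scene sleeve 72 [228.8 195.7] box [37.5 -6.8] seat px [232.1 194.9]
top sleeve 66 [450.  256.3] box [35.   0.4] seat px [450.5 257.3]
```

Run:
```python
from h import *
np.set_printoptions(precision=1,suppress=True)
a=np.radians(11.1);R=np.array([[np.cos(a),-np.sin(a)],[np.sin(a),np.cos(a)]])
for p in((710,430),(690,430),(668,425),(612,0),(580,0)):
    w=onz("top",np.array(p)/3+[370,190]-.4,358);print(p,R.T@(w[:2]-[510.5,-130.1]))
# scene k3 crop lid strip corners (2x): far (22,140) near (115,20)
for p in((22,138),(35,152),(108,24),(120,36)):
    w=onz("scene",np.array(p)/2+[120,60],358);print("sc",p,R.T@(w[:2]-[510.5,-130.1]))
for l in((0,-190),(0,-165)):print(l,R@l+[510.5,-130.1])
```

```text
(710, 430) [-110.7 -137.4]
(690, 430) [-108.9 -128. ]
(668, 425) [-104.7 -118.1]
(612, 0) [  99.3 -135.1]
(580, 0) [ 102.1 -119.8]
sc (22, 138) [ 110.4 -136.3]
sc (35, 152) [ 125.6 -113.3]
sc (108, 24) [ -87.5 -146. ]
sc (120, 36) [ -70.1 -122.7]
(0, -190) [ 547.1 -316.5]
(0, -165) [ 542.3 -292. ]
```

{"method": "arm_command", "body": {"commands": [[0, [0, 0, 0.8], [0, 0, 0]], [0, [0, 0, 0.6], [0, 0, 0]], [0, [0, 0, 0], [0, 0, 0]]]}}

```text
time: 12.42
tool_pos: [538.7, -121.4, 420.1]
tcp_rot: [-90.6, -0.5, 11.1]
ft_force: [0.5, -0.4, 0.3]
finger_gap: -0.2
```

{"method": "arm_command", "body": {"commands": [[0, [0.05, -0.6, 0], [0, 0, 0]], [0, [0.05, -1, 0], [0, 0, 0]], [0, [0.05, -1, 0], [0, 0, 0]], [0, [0.05, -1, 0], [0, 0, 0]], [0, [0.05, -1, 0], [0, 0, 0]]]}}

```text
time: 12.83
tool_pos: [546.9, -257.7, 422.9]
tcp_rot: [-90.6, -0.9, 11.7]
ft_force: [0.7, -0.4, 0.4]
finger_gap: -0.1
```

{"method": "arm_command", "body": {"commands": [[0, [0, -0.9, 0], [0, 0, 0]], [0, [0, -0.6, 0], [0, 0, 0]], [0, [0, -0.2, 0], [0, 0, 0]], [0, [0, 0, 0], [0, 0, 0]], [0, [0, 0, 0], [0, 0, 0]]]}}

```text
time: 13.25
tool_pos: [544.5, -316.1, 417.3]
tcp_rot: [-90.4, -0.6, 11.3]
ft_force: [-0.0, 0.6, -0.9]
finger_gap: 0.0
```

{"method": "arm_command", "body": {"commands": [[0, [0, 0, -0.7], [0, 0, 0]], [0, [0, 0, -0.8], [0, 0, 0]], [0, [0, 0, -0.8], [0, 0, 0]], [0, [0, 0, -0.4], [0, 0, 0]], [0, [0, 0, 0], [0, 0, 0]]]}}

```text
time: 13.67
tool_pos: [546.0, -308.9, 335.9]
tcp_rot: [-90.6, -0.9, 11.6]
ft_force: [-0.3, -1.0, -1.1]
finger_gap: 0.3
```

{"method": "arm_command", "body": {"commands": [[0, [-0.08, 0.4, -0.25], [0, 0, 0]], [0, [-0.08, 0.4, 0], [0, 0, 0]], [0, [-0.08, 0.4, 0], [0, 0, 0]], [0, [-0.08, 0.4, 0], [0, 0, 0]]]}}

```text
time: 14.0
tool_pos: [536.3, -256.8, 330.3]
tcp_rot: [-90.7, -0.9, 11.7]
ft_force: [-0.0, -2.0, -1.1]
finger_gap: 0.0
```

{"method": "arm_command", "body": {"commands": [[0, [-0.1, 0.45, 0], [0, 0, 0]], [0, [-0.1, 0.45, 0], [0, 0, 0]], [0, [-0.1, 0.45, -0.05], [0, 0, 0]], [0, [-0.1, 0.4, -0.1], [0, 0, 0]]]}}

```text
time: 14.33
tool_pos: [524.7, -199.4, 332.0]
tcp_rot: [-91.1, -1.3, 11.8]
ft_force: [1.4, -1.9, -1.1]
finger_gap: -0.2
```

{"method": "arm_command", "body": {"commands": [[0, [-0.07, 0.33, -0.2], [0, 0, 0]], [0, [-0.07, 0.33, -0.2], [0, 0, 0]], [0, [-0.07, 0.3, -0.2], [0, 0, 0]], [0, [-0.05, 0.28, -0.2], [0, 0, 0]]]}}

```text
time: 14.67
tool_pos: [517.6, -157.1, 314.6]
tcp_rot: [-91.5, -1.8, 12.0]
ft_force: [0.1, -1.6, 2.3]
finger_gap: -0.2
```

{"method": "arm_command", "body": {"commands": [[0, [-0.06, 0.28, -0.25], [0.3, 0.5, 0]], [0, [-0.06, 0.27, -0.25], [0.3, 0.5, 0]], [0, [-0.06, 0.26, -0.25], [0.3, 0.5, 0]], [0, [-0.05, 0.25, -0.25], [0.3, 0.5, 0]]]}}

```text
time: 15.0
tool_pos: [510.4, -121.0, 283.7]
tcp_rot: [-89.8, -0.1, 12.0]
ft_force: [-0.0, -0.4, 1.5]
finger_gap: -0.4
```

{"method": "arm_command", "body": {"commands": [[0, [-0.05, 0.22, -0.27], [0, 0, 0]], [0, [-0.05, 0.21, -0.27], [0, 0, 0]], [0, [-0.05, 0.2, -0.28], [0, 0, 0]], [0, [-0.05, 0.18, -0.28], [0, 0, 0]]]}}

```text
time: 15.33
tool_pos: [503.7, -93.6, 245.6]
tcp_rot: [-89.7, 0.0, 12.0]
ft_force: [0.8, 0.5, 1.8]
finger_gap: -0.1
```

{"method": "arm_command", "body": {"commands": [[0, [-0.04, 0.17, -0.3], [0, 0, 0]], [0, [-0.04, 0.16, -0.3], [0, 0, 0]], [0, [-0.03, 0.13, -0.3], [0, 0, 0]], [0, [-0.03, 0.12, -0.3], [0, 0, 0]]]}}

```text
time: 15.67
tool_pos: [498.6, -74.1, 205.0]
tcp_rot: [-89.7, 0.1, 12.0]
ft_force: [-0.1, -0.4, 0.8]
finger_gap: 0.2
```

{"method": "arm_command", "body": {"commands": [[0, [-0.01, 0.05, -0.22], [0, 0, 0]], [0, [-0.01, 0.04, -0.22], [0, 0, 0]], [0, [0, 0.02, -0.2], [0, 0, 0]], [0, [0, 0, -0.2], [0, 0, 0]]]}}

```text
time: 16.0
tool_pos: [496.7, -69.2, 175.6]
tcp_rot: [-89.6, 0.2, 12.1]
ft_force: [-0.9, 1.6, 1.3]
finger_gap: -0.1
```

{"method": "arm_command", "body": {"commands": [[0, [0, 0, -0.15], [0, 0, 0]], [0, [0, 0, -0.1], [0, 0, 0]]]}}

```text
time: 16.17
tool_pos: [496.3, -69.2, 166.5]
tcp_rot: [-89.5, 0.2, 12.1]
ft_force: [-0.4, 0.1, 0.6]
finger_gap: 0.2
```

{"method": "arm_command", "body": {"commands": [[0, [0, 0, -0.1], [0, 0, 0]], [0, [0, 0, -0.08], [0, 0, 0]]]}}

```text
time: 16.33
tool_pos: [496.3, -69.4, 160.4]
tcp_rot: [-89.5, 0.3, 12.1]
ft_force: [-0.0, 0.9, 1.4]
finger_gap: -0.2
```

```bash
python3 look2.py l1
python3 - <<'E'
from h import *
print(sense()["tool_pos"],sense()["ft_force"])
E
```

```text
16.4333 [496.1 -69.5 160.3] [-89.5   0.3  12.1] [-0.5 -0.4 -0.2]
[496.12812941 -69.45291022 160.25537434] [-0.48207709 -0.38118036 -0.18331042]
```

{"method": "arm_command", "body": {"commands": [[0, [0, 0, -0.1], [0, 0, 0]], [0, [0, 0, -0.08], [0, 0, 0]]]}}

```text
time: 16.6
tool_pos: [496.8, -69.7, 156.7]
tcp_rot: [-89.6, 0.2, 12.0]
ft_force: [-12.0, 4.0, 24.0]
finger_gap: -0.1
```

{"method": "arm_command", "body": {"commands": [[0, [0, 0, -0.08], [0, 0, 0]], [0, [0, 0, -0.08], [0, 0, 0]]]}}

```text
time: 16.77
tool_pos: [496.8, -69.7, 156.7]
tcp_rot: [-89.6, 0.2, 12.1]
ft_force: [-11.8, 4.0, 21.0]
finger_gap: -0.2
```

The force rose to about 24 N and the height stopped changing, so the lid is on its stop. I'm retreating and checking.

{"method": "arm_command", "body": {"commands": [[0, [0, 0, 0.2], [0, 0, 0]], [0, [0, 0, 0.8], [0, 0, 0]], [0, [0, 0, 1], [0, 0, 0]], [0, [0, 1, 0.9], [0, 0, 0]], [0, [0, 1, 0.9], [0, 0, 0]]]}}

```text
time: 17.18
tool_pos: [492.1, -12.4, 268.3]
tcp_rot: [-89.5, 0.8, 11.7]
ft_force: [1.5, -0.4, -0.3]
finger_gap: 0.1
```

{"method": "arm_command", "body": {"commands": [[0, [-0.3, 1, 0], [0, 0, 0]], [0, [-0.3, 1, 0], [0, 0, 0]], [0, [-0.3, 1, 0], [0, 0, 0]], [0, [-0.3, 1, 0], [0, 0, 0]], [0, [-0.3, 1, 0], [0, 0, 0]]]}}

```text
time: 17.6
tool_pos: [450.5, 142.0, 279.3]
tcp_rot: [-89.7, -0.2, 11.4]
ft_force: [0.2, -0.0, 0.9]
finger_gap: -0.2
```

{"method": "arm_command", "body": {"commands": [[0, [-0.3, 1, 0], [0, 0, 0]], [0, [-0.3, 1, 0], [0, 0, 0]], [0, [0, 0.5, 0], [0, 0, 0]], [0, [0, 0, 0], [0, 0, 0]], [0, [0, 0, 0], [0, 0, 0]]]}}

```text
time: 18.02
tool_pos: [429.3, 225.9, 280.6]
tcp_rot: [-89.6, -0.4, 11.7]
ft_force: [0.7, -0.7, 1.3]
finger_gap: 0.1
```

```bash
python3 look2.py f1
python3 - <<'E'
from h import *
S=cv2.imread("pics/f1.png");print(S.shape)
# predicted free edge corners, closed, top face z=168
a=np.radians(11.1);R=np.array([[np.cos(a),-np.sin(a)],[np.sin(a),np.cos(a)]])
for l in((110,100),(-110,100),(110,-100),(-110,-100)):
    w=np.r_[R@l+[510.5,-130.1],168]
    for q,o in(((proj("scene",w)-[120,60])*2,0),((proj("top",w)-[370,170])*2,400)):cv2.drawMarker(S,(int(q[0]+o),int(q[1])),(255,0,255),0,12,1)
cv2.imwrite("pics/f2.png",S)
E
```

```text
18.1167 [429.7 224.9 280.6] [-89.6  -0.4  11.6] [ 0.5  0.2 -0.1]
(400, 800, 3)
```

View pics/f2.png

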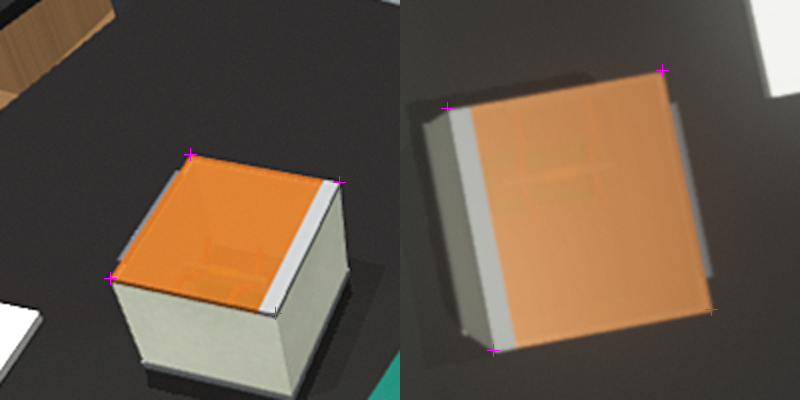

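The lid is flat and matches the predicted closed corners in both views. The basket shows faintly through it at the hook. I'm handing in.

```bash
python3 -c "
from bench import *
print(hand_in())"
```

```text
the job is handed in; nothing more can be done
None
```

The basket hangs on the double hook and the amber lid is closed on the box. I handed the job in at about 18 s of the 64 s allowed; it reported no verdict.

**Grasp:** The first grasp missed because the reported tool height did not match the pictures: the pads appeared about 21 mm higher than reported. The basket was not disturbed, and the second, lower grasp held. The gripper then read about 9 mm, less than the 12 mm sleeve; I did not find out why, but it carried the basket without slipping.

**Hanging:** After release, the top view put the handle sleeve at x 35, y 0.4 mm in the box frame, against the seat at 33, 0. The scene view gave 37.5, -6.8 mm, a small disagreement but still within tolerance. Both parts were in the basket when I last looked closely, just before lowering it into the box.

**Lid:** I pushed it down slowly in small steps, pressing with about 24 N at the end until its height stopped changing. All four lid corners match the predicted closed position in both views.

**Not checked:** I did not re-measure the bottle, spool or scraper at the end; the arm never came near them at low height. With the lid closed, the basket shows only faintly through it.

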